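Open the thinner jug's push-and-turn safety cap

ROBOT

A 6-joint arm with a two-finger parallel gripper is mounted at the origin on the work surface. World frame = base frame: x ahead of the robot, y to its left, z up, the work surface at z = 0. Lengths are in m, angles in rad, forces in N, time in s.
With the tool pointing down it reaches from about 0.375 to 0.925 m from the base axis. Payload 5.7 kg.
Tool frame: the origin (TCP) lies between the finger pads; the fingertips stand r.tcp_to_tips ahead of it and the grasp point (between the pads) lies 2 mm behind it (r.tcp_to_tips is the distance from the TCP to the fingertips, in m); z points along the fingers, y is the direction in which the jaws open and shut (so a half turn about z gives the same grasp; the last joint's range is limited). The gripper opens to 85 mm and grips with 20 to 120 N. Pads are 22 mm wide; open, the fingers measure 114 mm over their backs; the gripper's body (76 mm by 85 mm) begins 54 mm behind the grasp point. The pads swing forward as they close: fully open they stand 13 mm farther back than shut.
Start: joints at [1.076, 0.359, 1.51, -0, 1.272, -0.115], TCP at [0.222, 0.557, 0.21] pointing down, gripper open.
Joint ranges: [-2.97, 2.97], [-1.01, 2.36], [0.21, 2.38], [-0.96, 4.11], [0.2, 2.71], [-2.98, 2.98]. Speed limits (rad/s): [2.39, 2.39, 3.14, 3.14, 3.14, 3.14].

INTERFACE

Orientations are given as a rotation vector (axis times angle).
In Python, from station import r, imaging, finder gives the robot as it stands. The module is installed in compiled form; this text tells all that it offers.
- The arm moves only by the tool play_rows, never from a script. Its argument "targets" is a list of rows, each a list of 6 numbers: the shift along the tool's x, y, z in mm, then the turn, a rotation vector about the tool's x, y, z in degrees. A call has exactly 8 rows; each row is the pose to reach, as a shift and turn from the pose commanded when the call began, along the tool's axes at that moment; what a row does not reach only later rows make up. A row lasts 1/12 s, in which the tool goes at most 41.7 mm and 7.16 degrees, less where a joint would pass 70% of its speed; a pose out of reach is approached as far as the arm can. A call with a gripper value outside its range is refused whole. "hand" is the finger opening in mm, from 0 to 85.4, set as the call begins (left out, the last holds). The fingers move at their own pace and stop on an object; "grip_force" is the grip in N (left out, the last holds). Time passes only in rows, so rows that repeat a pose let the fingers close, or fill a call up. It gives the time, the measured TCP pose, the force and the opening at its end, in the units of the state.
- r.observe(): the state, without advancing time (a new reading comes with each control period).
- imaging.camera(name): name is "side" or "top"; returns a dict with "color" (420x560x3 uint8, blue, green, red), "depth" (420x560 float32, m along the optical axis (not along the pixel's ray), 0 where there is no reading), "mtx" (3x3 intrinsics, pixels), "D" ([k1, k2, p1, p2, k3] as OpenCV has them; the pictures are not rectified), "cam_to_world" (4x4, takes a point from camera to world coordinates). Camera axes: x right, y down, z forward; pixel columns grow to the right and rows downward; lengths in m; the calibration is good to about 2 mm. A picture is of the moment at which its call begins.
- r.finish_job(): hands the job in, once; it reports no verdict.
Trained networks look in the newest picture that a camera, given by its name, has taken for a name from the list of things; names that differ only in an ending like _2 or _b are one class to them, and where a whole thing is asked for, a point or a joint stands for the part that bears it (a point fixed in the world has none). Each returns a list of dicts, best first, with "score" (0 to 1); they miss things now and then, are a little off and sometimes report something else, mostly with a low value. They report only what shows in the picture. A call takes as long as a camera call. They do not tell look-alikes from the thing itself.
- finder.boxes_of(target, camera): "bbox" ([left, top, width, height] in pixels, round what is visible of it).
- finder.landmark_of(target, camera): "position" ([column, row] in pixels: a listed point, or the origin of a listed thing).
The state is a dict: "time": time; "q": joint angles; "qd": joint speeds; "joint_torque": joint torques, N m; "position": TCP position; "tcp_rot": TCP orientation; "ft_force": force on the tool from outside, world axes, zero at the start; "moment": the same for the moment, N m; "gripper_width": finger opening in m.
Only numpy, scipy, OpenCV 4.12 (cv2) and the standard library are available. Lean on these libraries where they do the work, as an engineer would, in place of code of your own. Each camera call takes 0.05 s, during which the arm holds its last target. There are 200 camera calls.

TASK

Open the yellow thinner jug on the pottery painting table: press its red safety cap down firmly and, while it is pressed, turn it anticlockwise (seen from above) nearly to its stop, about 70 degrees, then let go so that it springs up, released. Leave the blue jug's white cap shut and do not knock the mug over or shove it about.

Things in the scene. Friction and masses are not known exactly. Their poses are not given: they have to be found in the camera images.
- red_cap_top (a point): Red cap of the yellow jug: centre of its flange's flat top, on the turning axis, 210 mm above the table when shut; z up. Flange 60 mm across, 24 mm deep; on it a round knurled grip 36 mm across, 28 mm high: pinch it from above, fingertips on or just over the flange. x points to a white mark on the flange, towards the jug's handle when shut. Moves with the cap; open it stands 8 mm higher.
- red_cap (a joint): Turn of the red cap, rad: 0 shut, + anticlockwise from above. Locked unless pressed 4 to 5 mm or more down (aim at 7; bottom at 10). Spring: 8 N to start, 12 N at 5 mm, 15 N at 10 mm. Once pressed, 0.06 N m turns it; turn slowly. Let go beyond 1.0 (57 deg) it springs up, open, pushing up fingers left on the flange; hard stop 1.396 (80 deg).
- white_cap (a joint): Turn of the white cap on the blue jug, rad, 0 shut: leave it. Both jugs are of one make: heavy, fixed, body 165 x 115 x 140 mm, the cap's axis 40 mm off centre on a 44 mm neck; shoulder 47 mm below the flange top. A carrying handle starts 42 mm from the cap's axis, its top 36 mm below the flange top.
- mug: Loose white pottery mug with painted dots, 76 mm diameter, 95 mm high, 0.33 kg, side handle to its +y reaching 67 mm from the axis; origin at the centre of its underside, z up. Stands between the two jugs.
Not all that is in view belongs to the job. Of the things shaped like the part that bears red_cap_top, the yellow one is meant.

How it is judged:
By the outcome, as a careful person would: the job done as asked, in the order asked, and still so for the second after the job is handed in, with the robot touching nothing.
It also fails if it takes over 35 s, if anything falls off the work surface, if the arm or the gripper's body presses on something with over 40 N, if the wrist force passes 120 N, or if a joint passes its speed limit or range.

## Working session

There is one attempt and no reset: what is moved stays moved. The work goes in short steps, Python scripts to look and compute and a tool call to move; the robot and the scene stay as the last step left them, time stands still between calls to the robot, and variables do not carry over. Pictures are saved under pics/ and viewed, about 8 in all and at most 12, crops included, and the job is handed in when it is done.

Besides the shell and the picture viewer there is one more tool, called after ">>>" by a JSON object that holds its "op" and its "data". play_rows: Moves the arm, as the interface text tells. Its arguments: {"type":"object","properties":{"targets":{"type":"array"},"hand":{"type":"number"},"grip_force":{"type":"number"}},"required":["targets"]}

```bash
mkdir -p pics; cat > h.py <<'E'
import numpy as np, cv2
from station import r, imaging, finder
def w(c,uv,z=None):
    p=cv2.undistortPoints(np.array([[uv]],float),c["mtx"],np.array(c["D"],float))[0,0]
    T=np.array(c["cam_to_world"]); d=T[:3,:3]@np.array([p[0],p[1],1.]); o=T[:3,3]
    if z is None:
        u,v=int(round(uv[0])),int(round(uv[1])); return o+d*c["depth"][v,u]
    return o+d*(z-o[2])/d[2]
E
python3 - <<'E'
from h import *
s=r.observe(); print({k:np.round(v,3) for k,v in s.items()}, r.tcp_to_tips)
ims=[]
for n in ["top","side"]:
    c=imaging.camera(n); cv2.imwrite(f"pics/{n}0.png",c["color"])
    for t in ["red_cap_top","white_cap","mug"]:
        print(n,t,[(np.round(b["bbox"]),round(b["score"],2)) for b in finder.boxes_of(t,n)][:4])
        print("   ",[(np.round(b["position"],1),round(b["score"],2),np.round(w(c,b["position"]),3),np.round(w(c,b["position"],.21),3)) for b in finder.landmark_of(t,n)][:4])
E
```

```text
{'time': np.float64(0.0), 'q': array([ 1.076,  0.36 ,  1.511,  0.   ,  1.272, -0.115]), 'qd': array([ 0.001,  0.001,  0.   , -0.001, -0.001,  0.001]), 'joint_torque': array([ 0.0000e+00, -5.2762e+01, -2.7863e+01,  0.0000e+00,  1.3000e-02,
       -0.0000e+00]), 'position': array([0.222, 0.557, 0.209]), 'tcp_rot': array([-5.930e-01, -3.085e+00,  3.000e-03]), 'ft_force': array([ 0.829, -0.485,  0.7  ]), 'moment': array([-0.001,  0.004,  0.01 ]), 'gripper_width': np.float64(0.086)} 0.017
top red_cap_top [(array([199., 222.,  22.,  17.]), 0.82), (array([260., 288.,  19.,  14.]), 0.72), (array([179., 136.,  20.,  24.]), 0.65), (array([267., 171.,  20.,  23.]), 0.6)]
    [(array([271. , 292.1]), 0.81, array([0.294, 0.117, 0.241]), array([0.291, 0.118, 0.21 ])), (array([205.5, 232.1]), 0.77, array([0.46 , 0.305, 0.241]), array([0.462, 0.311, 0.21 ])), (array([131.4, 268.9]), 0.67, array([0.355, 0.516, 0.226]), array([0.355, 0.521, 0.21 ])), (array([187.5, 142.7]), 0.66, array([0.721, 0.365, 0.236]), array([0.729, 0.372, 0.21 ]))]
top white_cap [(array([362., 226.,  20.,  22.]), 0.74)]Traceback (most recent call last):
  File "<stdin>", line 8, in <module>
ValueError: it knows: mug, red_cap_top
```

View pics/top0.png

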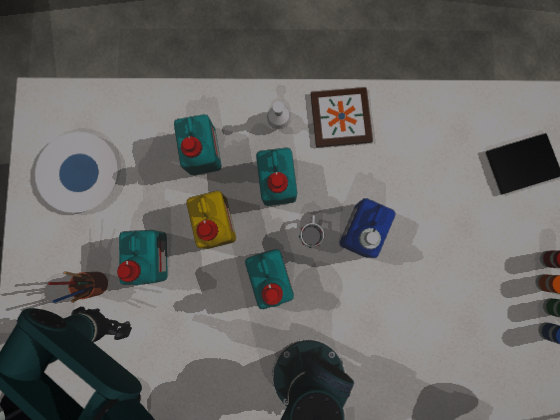

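The top view shows the yellow jug with its red cap at about (206,231). The four teal jugs are look-alikes, the mug is at (312,234), and the blue jug's cap is at (370,238).

```bash
python3 - <<'E'
from h import *
c=imaging.camera("top")
b=c["color"][185:260,170:250]; b=cv2.resize(b,None,fx=6,fy=6,interpolation=cv2.INTER_CUBIC)
s=imaging.camera("side"); cv2.imwrite("pics/zoom1.png",b); cv2.imwrite("pics/side1.png",s["color"])
for t in ["red_cap_top","mug"]:
  print(t,[(np.round(b["position"],1),round(b["score"],2),np.round(w(s,b["position"]),3),np.round(w(s,b["position"],.21),3)) for b in finder.landmark_of(t,"side")][:5])
print([(np.round(b["position"],1),np.round(w(c,b["position"],0.0),3)) for b in finder.landmark_of("mug","top")][:3])
# point cloud of red pixels near yellow jug
for n,cc in (("top",c),("side",s)):
    im=cc["color"].astype(int); m=(im[...,2]>90)&(im[...,1]<70)&(im[...,0]<70)&(cc["depth"]>0)
    P=np.array([np.r_[w(cc,(u,v)),u,v] for v,u in zip(*np.nonzero(m))])
    k=(abs(P[:,0]-.462)<.06)&(abs(P[:,1]-.307)<.06); Q=P[k]
    print(n,len(Q),Q.min(0).round(3),Q.max(0).round(3))
    for lo,hi in((.203,.219),(.228,.26)):
        q=Q[(Q[:,2]>lo)&(Q[:,2]<hi)]
        if len(q): print(lo,len(q),q.mean(0).round(4),q.min(0).round(3),q.max(0).round(3),np.round((q.min(0)+q.max(0))/2,4))
    y=(im[...,2]>110)&(im[...,1]>90)&(im[...,0]<60)&(cc["depth"]>0)
    Y=np.array([w(cc,(u,v)) for v,u in zip(*np.nonzero(y))]); Y=Y[(abs(Y[:,0]-.46)<.15)&(abs(Y[:,1]-.3)<.15)]
    print("yellow",cv2.minAreaRect(Y[Y[:,2]>.12][:,:2].astype(np.float32)))
    T=np.array(cc["cam_to_world"]); print(T[:3,3].round(3),T[:3,2].round(2))
E
```

```text
red_cap_top [(array([345.1,  78.8]), 0.67, array([0.358, 0.521, 0.227]), array([0.351, 0.531, 0.21 ])), (array([316. , 139.3]), 0.6, array([0.477, 0.3  , 0.235]), array([0.469, 0.309, 0.21 ])), (array([292.8, 214.3]), 0.6, array([0.626, 0.094, 0.239]), array([0.62 , 0.099, 0.21 ])), (array([382.8, 190.2]), 0.55, array([0.729, 0.354, 0.237]), array([0.726, 0.366, 0.21 ])), (array([233.3, 132.7]), 0.54, array([0.301, 0.109, 0.231]), array([0.29 , 0.113, 0.21 ]))]
mug [(array([240.2, 213.9]), 0.85, array([ 0.465, -0.008,  0.008]), array([ 0.524, -0.025,  0.21 ]))]
[]
top 321 [4.40e-01 2.50e-01 7.30e-02 1.96e+02 2.16e+02] [  0.52    0.354   0.243 232.    240.   ]
0.203 151 [4.699000e-01 3.007000e-01 2.100000e-01 2.090199e+02 2.294702e+02] [4.42e-01 2.78e-01 2.04e-01 1.96e+02 2.20e+02] [4.98e-01 3.39e-01 2.15e-01 2.17e+02 2.39e+02] [4.700e-01 3.084e-01 2.097e-01 2.065e+02 2.295e+02]
0.228 127 [  0.4704   0.3082   0.2374 204.5827 228.6772] [  0.452   0.291   0.229 199.    223.   ] [  0.487   0.324   0.243 211.    235.   ] [  0.4698   0.3076   0.2358 205.     229.    ]
yellow ((0.509514331817627, 0.31557145714759827), (0.15466506779193878, 0.10541350394487381), 15.372390747070312)
[0.4   0.08  1.379] [ 0.11 -0.   -0.99]
side 264 [4.35e-01 2.51e-01 8.00e-02 3.01e+02 1.31e+02] [5.20e-01 3.55e-01 2.44e-01 3.26e+02 1.73e+02]
0.203 111 [4.750000e-01 2.971000e-01 2.097000e-01 3.142793e+02 1.428649e+02] [4.42e-01 2.79e-01 2.04e-01 3.07e+02 1.33e+02] [4.99e-01 3.33e-01 2.18e-01 3.26e+02 1.49e+02] [4.702e-01 3.060e-01 2.107e-01 3.165e+02 1.410e+02]
0.228 99 [4.709000e-01 3.074000e-01 2.373000e-01 3.166970e+02 1.361919e+02] [4.53e-01 2.92e-01 2.29e-01 3.11e+02 1.31e+02] [4.87e-01 3.25e-01 2.44e-01 3.22e+02 1.42e+02] [4.704e-01 3.084e-01 2.365e-01 3.165e+02 1.365e+02]
yellow ((0.5107325315475464, 0.3150533437728882), (0.15672984719276428, 0.10834501683712006), 14.003631591796875)
[ 0.853 -0.119  1.341] [-0.23  0.17 -0.96]
```

View pics/zoom1.png

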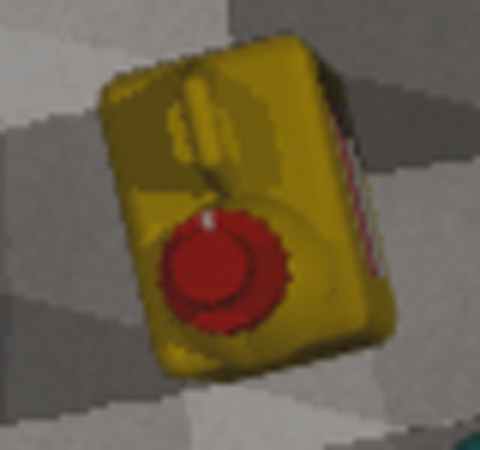

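View pics/side1.png

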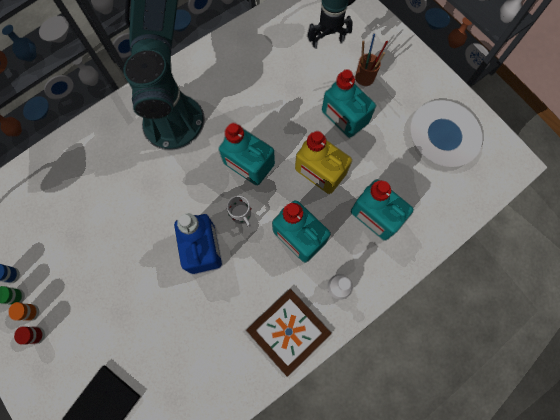

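The zoom shows the cap axis at about (0.470, 0.308), with the white mark pointing along the jug's handle (yaw about 13°). The side view shows free space around the cap. First I lift clear, then move across.

>>> {"op": "play_rows", "data": {"targets": [[0, 0, -40, 0, 0, 0], [0, 0, -80, 0, 0, 0], [0, 0, -120, 0, 0, 0], [-32, -14, -120, 0, 0, 0], [-64, -28, -120, 0, 0, 0], [-96, -42, -120, 0, 0, 0], [-128, -56, -120, 0, 0, 0], [-160, -70, -120, 0, 0, 0]], "hand": 85}}

```text
time: 1.12
position: [0.3459, 0.4317, 0.3298]
tcp_rot: [0.592, 3.085, 0.001]
ft_force: [1.0, 0.6, -0.2]
gripper_width: 0.0852
```

>>> {"op": "play_rows", "data": {"targets": [[-32, -14, 0, 0, 0, 0], [-64, -28, 0, 0, 0, 0], [-96, -42, 0, 0, 0, 0], [-128, -56, 0, 0, 0, 0], [-163, -69, 0, 0, 0, 0], [-163, -69, 0, 0, 0, 0], [-163, -69, 0, 0, 0, 0], [-163, -69, 0, 0, 0, 0]]}}

```text
time: 1.78
position: [0.4705, 0.3085, 0.3295]
tcp_rot: [-0.594, -3.084, -0.0]
ft_force: [-0.5, 0.1, 0.5]
gripper_width: 0.0851
```

```bash
cat > d.py <<'E'
from h import *
from scipy.spatial.transform import Rotation as R
s=r.observe(); M=R.from_rotvec(s["tcp_rot"]).as_matrix()
print(round(s["time"],2),"pos",s["position"].round(4) if hasattr(s["position"],"round") else s["position"],"yaw y",np.degrees(np.arctan2(M[1,1],M[0,1])).round(1),"z",M[:,2].round(3),"q",np.round(s["q"],2))
print("to cap, tool mm",(1000*M.T@(np.array([.470,.308,.21])-s["position"])).round(1),"F",np.round(s["ft_force"],1),"w",s["gripper_width"])
E
python3 d.py
```

```text
1.78 pos [0.4705 0.3085 0.3295] yaw y 68.2 z [-0.001  0.    -1.   ] q [ 0.46  0.22  1.41  0.    1.51 -0.73]
to cap, tool mm [  0.2  -0.6 119.5] F [-0.5  0.1  0.5] w 0.08512052192165187
```

>>> {"op": "play_rows", "data": {"targets": [[0, 0, 20, 0, 0, 0], [0, 0, 40, 0, 0, 0], [0, 0, 60, 0, 0, 0], [0, 0, 75, 0, 0, 0], [0, 0, 86, 0, 0, 0], [0, 0, 94, 0, 0, 0], [0, 0, 96, 0, 0, 0], [0, 0, 96, 0, 0, 0]]}}

```text
time: 2.45
position: [0.4705, 0.3088, 0.2335]
tcp_rot: [-0.592, -3.085, 0.0]
ft_force: [0.0, -0.2, -0.5]
gripper_width: 0.0851
```

```bash
python3 d.py; python3 - <<'E'
from h import *
s=imaging.camera("side"); c=imaging.camera("top")
a=cv2.resize(s["color"][95:195,265:365],(400,400),interpolation=cv2.INTER_CUBIC)
b=cv2.resize(c["color"][180:280,155:255],(400,400),interpolation=cv2.INTER_CUBIC)
cv2.imwrite("pics/g2.png",np.hstack([a,b]))
E
```

```text
2.45 pos [0.4705 0.3088 0.2335] yaw y 68.3 z [-0. -0. -1.] q [ 0.46  0.28  1.56  0.    1.3  -0.73]
to cap, tool mm [ 0.1 -0.9 23.5] F [ 0.  -0.2 -0.5] w 0.08508497151606129
```

View pics/g2.png

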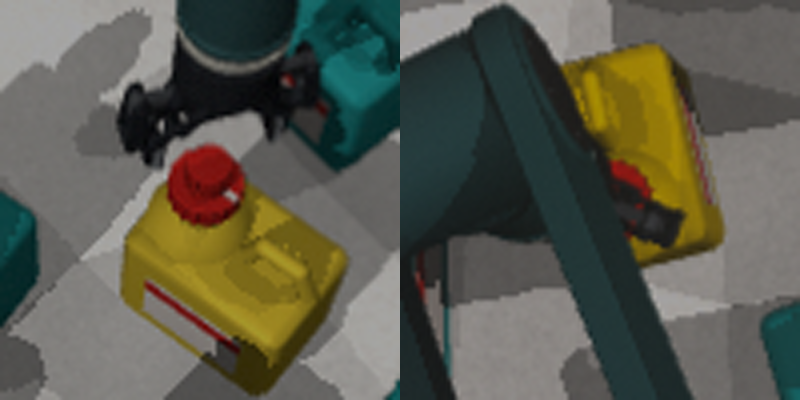

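The left half shows the open fingers straddling or just over the cap, seemingly a little up-left of it. I'll check this with depth before closing.

```bash
python3 - <<'E'
from h import *
o=np.array(r.observe()["position"]); yaw=np.radians(68.2)
ey=np.array([np.cos(yaw),np.sin(yaw)]); ex=np.array([np.cos(yaw+np.pi/2),np.sin(yaw+np.pi/2)])
for n,(u0,u1,v0,v1) in {"side":(285,350,95,142),"top":(200,240,210,250)}.items():
    c=imaging.camera(n); im=c["color"].astype(int)
    P=[]
    for v in range(v0,v1):
        for u in range(u0,u1):
            if c["depth"][v,u]>0 and im[v,u].max()<60:
                p=w(c,(u,v)); d=p[:2]-o[:2]; P.append([d@ex,d@ey,p[2]])
    P=np.array(P)*1000; P=P[(abs(P[:,0])<30)&(abs(P[:,1])<65)&(P[:,2]>195)]
    for lo in range(195,300,10):
        for sg in(1,-1):
            q=P[(P[:,2]>=lo)&(P[:,2]<lo+10)&(P[:,1]*sg>0)]
            if len(q)>1: print(n,lo,sg,len(q),"x",q[:,0].min().round(),q[:,0].max().round(),"y",q[:,1].min().round(),q[:,1].max().round())
E
```

```text
side 265 1 2 x -6.0 6.0 y 42.0 43.0
side 275 1 8 x -8.0 9.0 y 43.0 53.0
side 275 -1 6 x -11.0 -4.0 y -56.0 -45.0
side 285 1 9 x -10.0 2.0 y 42.0 53.0
side 285 -1 6 x -10.0 4.0 y -57.0 -46.0
side 295 1 5 x -11.0 -3.0 y 43.0 54.0
side 295 -1 3 x -9.0 -6.0 y -58.0 -43.0
```

```bash
python3 - <<'E'
from h import *
c=imaging.camera("side"); print(r.observe()["position"])
for uv in [(302,130),(303,133),(304,135),(305,134),(331,126),(332,128),(332,130),(296,124),(340,113)]:
    print(uv,c["color"][uv[1],uv[0]],w(c,uv).round(3))
im=cv2.resize(c["color"][105:165,285:355],None,fx=10,fy=10,interpolation=cv2.INTER_NEAREST)
cv2.imwrite("pics/g3.png",np.clip(im.astype(float)*1.8,0,255).astype(np.uint8))
E
```

```text
[0.47146918 0.30866834 0.23449979]
(302, 130) [21 18 17] [0.458 0.254 0.319]
(303, 133) [28 27 24] [0.459 0.259 0.296]
(304, 135) [69 67 65] [0.462 0.261 0.286]
(305, 134) [56 55 53] [0.464 0.262 0.294]
(331, 126) [51 51 51] [0.482 0.35  0.272]
(332, 128) [14 12 13] [0.49  0.348 0.274]
(332, 130) [62 63 63] [ 0.403  0.463 -0.002]
(296, 124) [21 18 17] [0.443 0.243 0.345]
(340, 113) [20 19 17] [0.496 0.359 0.359]
```

View pics/g3.png

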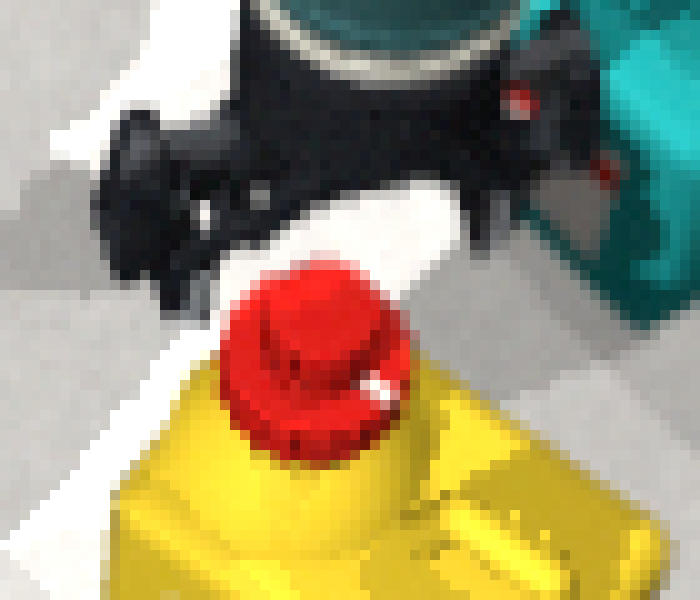

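Laterally the fingers are centred on the cap, but the tips look to be at z ≈ 0.27, about 40 mm higher than the TCP reading implies. I won't trust either value. I'll narrow the fingers to 50 mm, which clears the 36 mm grip but not the 60 mm flange, and feel for the flange.

>>> {"op": "play_rows", "data": {"targets": [[0, 0, 0, 0, 0, 0], [0, 0, 0, 0, 0, 0], [0, 0, 0, 0, 0, 0], [0, 0, 0, 0, 0, 0], [0, 0, 0, 0, 0, 0], [0, 0, 0, 0, 0, 0], [0, 0, 1, 0, 0, 0], [0, 0, 2, 0, 0, 0]], "hand": 50, "grip_force": 30}}

```text
time: 3.37
position: [0.4709, 0.3084, 0.2315]
tcp_rot: [0.593, 3.085, -0.0]
ft_force: [0.1, 0.7, 0.2]
gripper_width: 0.0502
```

```bash
python3 d.py; python3 - <<'E'
from h import *
c=imaging.camera("side")
im=cv2.resize(c["color"][105:165,285:355],None,fx=10,fy=10,interpolation=cv2.INTER_NEAREST)
cv2.imwrite("pics/g4.png",np.clip(im.astype(float)*1.8,0,255).astype(np.uint8))
for v in range(126,142,2): print(v,[tuple(int(1000*a) for a in w(c,(u,v))) for u in (304,307,310,327,330)])
E
```

```text
3.37 pos [0.4709 0.3084 0.2315] yaw y 68.2 z [-0. -0. -1.] q [ 0.46  0.29  1.56 -0.    1.29 -0.73]
to cap, tool mm [ 0.7 -0.7 21.5] F [0.1 0.7 0.2] w 0.05019458683353552
126 [(462, 255, 348), (451, 279, 305), (464, 277, 326), (482, 331, 293), (491, 334, 303)]
128 [(453, 265, 312), (457, 273, 308), (468, 274, 324), (486, 328, 290), (488, 339, 280)]
130 [(462, 258, 321), (461, 270, 305), (469, 275, 312), (488, 328, 280), (489, 340, 268)]
132 [(462, 258, 308), (465, 268, 301), (470, 275, 302), (488, 330, 264), (406, 449, 2)]
134 [(354, 364, 3), (461, 273, 276), (469, 277, 283), (402, 439, -7), (411, 445, 0)]
136 [(359, 360, 0), (462, 272, 266), (469, 279, 269), (411, 431, -1), (416, 442, -6)]
138 [(364, 356, -2), (441, 295, 192), (453, 297, 209), (418, 425, 0), (424, 435, -1)]
140 [(371, 351, -1), (452, 285, 207), (458, 292, 209), (423, 420, -2), (431, 428, 1)]
```

View pics/g4.png

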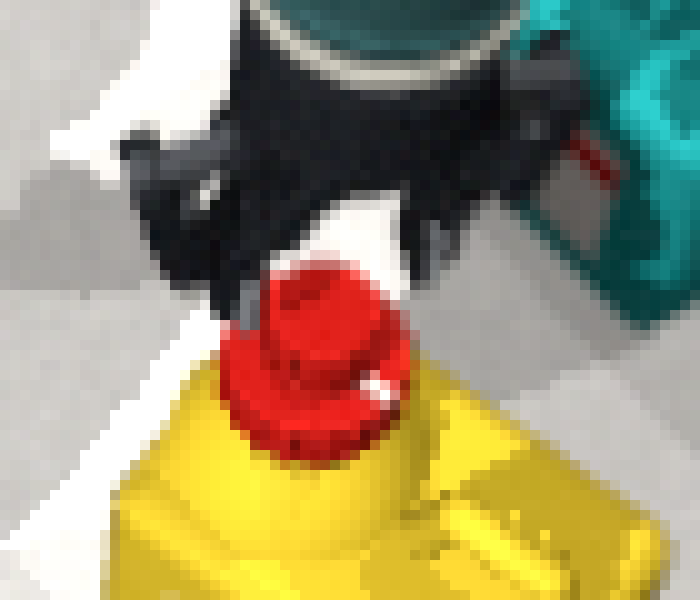

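The tips end at about z = 0.262, roughly 22 mm above the grip's top and centred sideways. I'll descend in guarded steps.

>>> {"op": "play_rows", "data": {"targets": [[0, 0, 2, 0, 0, 0], [0, 0, 4, 0, 0, 0], [0, 0, 6, 0, 0, 0], [0, 0, 8, 0, 0, 0], [0, 0, 10, 0, 0, 0], [0, 0, 12, 0, 0, 0], [0, 0, 14, 0, 0, 0], [0, 0, 14, 0, 0, 0]]}}

```text
time: 4.08
position: [0.4706, 0.3082, 0.2171]
tcp_rot: [-0.593, -3.084, 0.001]
ft_force: [0.1, -0.3, -0.6]
gripper_width: 0.0501
```

>>> {"op": "play_rows", "data": {"targets": [[0, 0, 2, 0, 0, 0], [0, 0, 4, 0, 0, 0], [0, 0, 6, 0, 0, 0], [0, 0, 8, 0, 0, 0], [0, 0, 10, 0, 0, 0], [0, 0, 11, 0, 0, 0], [0, 0, 12, 0, 0, 0], [0, 0, 12, 0, 0, 0]]}}

```text
time: 4.75
position: [0.4708, 0.3083, 0.2054]
tcp_rot: [-0.593, -3.085, 0.0]
ft_force: [0.3, 0.2, 0.4]
gripper_width: 0.05
```

```bash
python3 d.py; python3 - <<'E'
from h import *
c=imaging.camera("side")
im=cv2.resize(c["color"][105:165,285:355],None,fx=10,fy=10,interpolation=cv2.INTER_NEAREST)
cv2.imwrite("pics/g5.png",np.clip(im.astype(float)*1.8,0,255).astype(np.uint8))
E
```

```text
4.75 pos [0.4708 0.3083 0.2054] yaw y 68.2 z [-0. -0. -1.] q [ 0.46  0.31  1.6  -0.    1.24 -0.73]
to cap, tool mm [ 0.6 -0.6 -4.6] F [0.3 0.2 0.4] w 0.05004633926723159
```

View pics/g5.png

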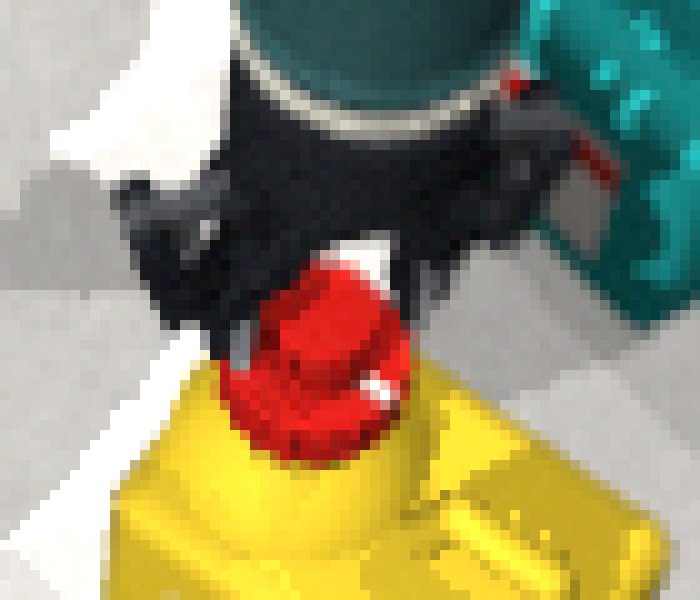

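The tips have just passed the grip's top, with the cap centred between them and no contact. About 22 mm remains.

>>> {"op": "play_rows", "data": {"targets": [[0, 0, 2, 0, 0, 0], [0, 0, 4, 0, 0, 0], [0, 0, 6, 0, 0, 0], [0, 0, 8, 0, 0, 0], [0, 0, 10, 0, 0, 0], [0, 0, 12, 0, 0, 0], [0, 0, 14, 0, 0, 0], [0, 0, 14, 0, 0, 0]]}}

```text
time: 5.47
position: [0.4706, 0.3082, 0.191]
tcp_rot: [-0.593, -3.084, 0.001]
ft_force: [-0.1, -0.1, 0.3]
gripper_width: 0.0502
```

>>> {"op": "play_rows", "data": {"targets": [[0, 0, 0.5, 0, 0, 0], [0, 0, 1, 0, 0, 0], [0, 0, 1.5, 0, 0, 0], [0, 0, 2, 0, 0, 0], [0, 0, 2.5, 0, 0, 0], [0, 0, 3, 0, 0, 0], [0, 0, 3.5, 0, 0, 0], [0, 0, 4, 0, 0, 0]]}}

```text
time: 6.13
position: [0.4709, 0.3084, 0.1875]
tcp_rot: [-0.593, -3.085, 0.0]
ft_force: [0.0, -1.1, -1.1]
gripper_width: 0.0501
```

Tips are now estimated at about 0.217, just over the flange. Closing on the grip.

>>> {"op": "play_rows", "data": {"targets": [[0, 0, 0, 0, 0, 0], [0, 0, 0, 0, 0, 0], [0, 0, 0, 0, 0, 0], [0, 0, 0, 0, 0, 0], [0, 0, 0, 0, 0, 0], [0, 0, 0, 0, 0, 0], [0, 0, 0, 0, 0, 0], [0, 0, 0, 0, 0, 0]], "hand": 28, "grip_force": 60}}

```text
time: 6.8
position: [0.4715, 0.3097, 0.1882]
tcp_rot: [0.593, 3.084, 0.004]
ft_force: [0.6, 5.3, 1.2]
gripper_width: 0.0344
```

>>> {"op": "play_rows", "data": {"targets": [[0, 0, 0.5, 0, 0, 0], [0, 0, 1, 0, 0, 0], [0, 0, 1.5, 0, 0, 0], [0, 0, 2, 0, 0, 0], [0, 0, 2.5, 0, 0, 0], [0, 0, 3, 0, 0, 0], [0, 0, 3, 0, 0, 0], [0, 0, 3, 0, 0, 0]]}}

```text
time: 7.47
position: [0.4716, 0.3098, 0.186]
tcp_rot: [0.593, 3.084, 0.004]
ft_force: [-1.3, 4.6, 7.8]
gripper_width: 0.0344
```

Gripped at 34.4 mm with about 8 N, near the spring preload. I'll press further, with a small lateral correction.

>>> {"op": "play_rows", "data": {"targets": [[0, 0.5, 1, 0, 0, 0], [0, 1, 2, 0, 0, 0], [0, 1.4, 3, 0, 0, 0], [0, 1.4, 4, 0, 0, 0], [0, 1.4, 5, 0, 0, 0], [0, 1.4, 6, 0, 0, 0], [0, 1.4, 6, 0, 0, 0], [0, 1.4, 6, 0, 0, 0]]}}

```text
time: 8.13
position: [0.4718, 0.3099, 0.1851]
tcp_rot: [0.592, 3.082, 0.003]
ft_force: [-14.8, -5.3, 46.1]
gripper_width: 0.0341
```

Fz rose to 46 N with almost no travel, which isn't the spring. Backing off at once to look.

>>> {"op": "play_rows", "data": {"targets": [[0, 0, -2, 0, 0, 0], [0, 0, -4, 0, 0, 0], [0, 0, -5, 0, 0, 0], [0, 0, -5, 0, 0, 0], [0, 0, -5, 0, 0, 0], [0, 0, -5, 0, 0, 0], [0, 0, -5, 0, 0, 0], [0, 0, -5, 0, 0, 0]]}}

```text
time: 8.8
position: [0.4716, 0.3098, 0.1856]
tcp_rot: [0.592, 3.084, 0.001]
ft_force: [-4.3, 0.7, 15.9]
gripper_width: 0.0345
```

```bash
python3 d.py; python3 - <<'E'
from h import *
print(np.round(r.observe()["moment"],2))
s=imaging.camera("side"); c=imaging.camera("top")
a=cv2.resize(s["color"][75:175,275:375],(400,400),interpolation=cv2.INTER_CUBIC)
b=cv2.resize(c["color"][180:280,155:255],(400,400),interpolation=cv2.INTER_CUBIC)
cv2.imwrite("pics/g6.png",np.clip(np.hstack([a,b]).astype(float)*1.6,0,255).astype(np.uint8))
im=s["color"].astype(int); m=(im[...,2]>90)&(im[...,1]<70)&(im[...,0]<70)&(s["depth"]>0)
P=np.array([np.r_[w(s,(u,v)),u,v] for v,u in zip(*np.nonzero(m))])
k=(abs(P[:,0]-.47)<.04)&(abs(P[:,1]-.307)<.04)&(P[:,2]>.2); Q=P[k]; print(len(Q))
t=Q[Q[:,2]>.228]; print("grip top",np.median(t[:,2]),t.mean(0).round(4)); t=Q[Q[:,2]<.222]; print("flange",np.median(t[:,2]),len(t))
E
```

```text
8.8 pos [0.4716 0.3098 0.1856] yaw y 68.3 z [ 0.001  0.    -1.   ] q [ 0.46  0.33  1.62 -0.    1.19 -0.73]
to cap, tool mm [  0.8  -2.3 -24.4] F [-4.3  0.7 15.9] w 0.03445121733012614
[-0.07  0.7   0.04]
133
grip top 0.23436448824737433 [4.7860e-01 3.0900e-01 2.3770e-01 3.1872e+02 1.3756e+02]
flange 0.20749540754428597 80
```

View pics/g6.png

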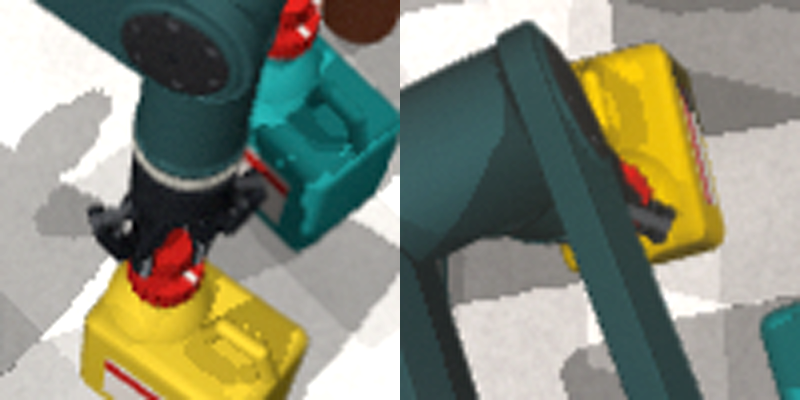

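The left half shows the tips at the flange with the grip between them. Something stiff opposes pressing, so I'll check by depth whether the palm is touching the grip's top, and where the tips and cap stand.

```bash
python3 - <<'E'
from h import *
o=np.array([.4712,.3095]); yaw=np.radians(68.2)
ey=np.array([np.cos(yaw),np.sin(yaw)]); ex=np.array([np.cos(yaw+np.pi/2),np.sin(yaw+np.pi/2)])
c=imaging.camera("side"); im=c["color"]
s=r.observe(); print(np.round(s["ft_force"],1),np.round(s["moment"],2),np.round(s["joint_torque"],1),np.round(s["q"],4))
for v in range(118,150):
    L=[]
    for u in range(304,332,2):
        p=w(c,(u,v)); d=(p[:2]-o)*1000; b,g,rr=im[v,u].astype(int)
        t="R" if rr>2*g and rr>50 else ("Y" if rr>1.5*b and g>1.5*b else ("k" if max(b,g,rr)<45 else "."))
        L.append(f"{t}{d@ex:3.0f},{d@ey:3.0f},{1000*p[2]:3.0f}" if p[2]>.05 else "    -     ")
    print(v," ".join(f"{x:11s}" for x in L))
E
```

```text
[-3.5 -0.1 15. ] [-0.11  0.66 -0.01] [ -1.3 -41.5 -23.6  -0.5  -1.4   0.1] [ 4.5900e-01  3.3030e-01  1.6194e+00 -2.0000e-04  1.1907e+00 -7.3220e-01]
118     -           -       k  4,-37,358 k -9,-36,380 .-11,-31,381 .-24,-31,403 .-30,-28,412 .-32,-24,414 .-35,-19,416 .-36,-14,416 .-37, -8,415 .-38, -3,415 k-39,  2,414 .-39,  8,412
119     -           -       k  3,-37,355 k -8,-36,374 k-13,-32,381 .-14,-26,378 .-26,-26,400 .-29,-22,402 .-34,-18,409 .-38,-14,414 .-40, -9,415 .-39, -3,410 .-40,  2,411 .-36, 10,401
120     -           -       k  1,-37,352 k -8,-35,368 k-17,-33,382 .-514,-256,1341 .-514,-256,1341 .-30,-22,399 .-34,-18,404 .-36,-13,405 .-37, -8,405 .-38, -2,403 .-40,  3,404 .-38, 10,399
121     -           -       k -0,-38,349 k-10,-36,365 k-17,-33,376 k-21,-29,382 .-21,-23,378 .-22,-17,378 .-33,-16,395 .-37,-13,402 .-38, -7,400 .-40, -2,401 .-41,  3,400 k-30, 15,376
122     -           -       k -1,-37,344 k-11,-36,361 k-15,-32,367 k-22,-29,377 k-25,-24,380 k-28,-20,383 .-27,-13,379 .-30, -8,381 .-31, -3,381 k-33,  2,382 k-33,  8,379 k-35, 13,379
123     -       .  8,-40,
[... 4285 characters left out ...]
R-13,-25,204 R-15,-19,206 R-16,-13,205 R-18, -7,204 R-20, -1,205 R-21,  5,205 R-25, 11,209 R-19, 21,191 Y -6, 35,157 Y -1, 46,142 Y -2, 53,141
147 Y 10,-36,157 Y  8,-29,158 R -7,-29,187 R-15,-26,201 R-19,-21,207 R-18,-13,202 R-23, -9,210 R-24, -2,206 R-26,  4,208 R-26, 11,203 Y-19, 22,184 Y -7, 36,152 Y -4, 45,141 Y -6, 51,141
148 Y  8,-36,154 Y  5,-30,155 Y  1,-25,162 R-16,-26,196 R-20,-21,202 R-24,-15,206 R-25, -9,205 R-29, -4,210 R-29,  3,207 R-26, 12,196 Y-11, 27,156 Y-10, 35,152 Y -7, 44,140 Y -8, 51,138
149 Y  5,-37,151 Y  2,-31,155 Y -2,-26,160 R-18,-26,192 R-20,-20,194 R-24,-15,200 R-24, -8,196 R-28, -3,201 R-29,  4,199 R-27, 12,190 Y-16, 25,160 Y-15, 33,154 Y-11, 43,142 Y-12, 50,138
```

Body bottom is at z ≈ 0.28 and the grip top at 0.235, so the palm isn't touching. The tips are at 0.213–0.215, on the flange. As a test I'll ease the fingers off the grip and press with the tips alone.

>>> {"op": "play_rows", "data": {"targets": [[0, 0, -1, 0, 0, 0], [0, 0, -2, 0, 0, 0], [0, 0, -3, 0, 0, 0], [0, 0, -3, 0, 0, 0], [0, 0, -3, 0, 0, 0], [0, 0, -3, 0, 0, 0], [0, 0, -3, 0, 0, 0], [0, 0, -3, 0, 0, 0]], "hand": 40}}

```text
time: 9.62
position: [0.4717, 0.3095, 0.187]
tcp_rot: [0.593, 3.084, -0.0]
ft_force: [-1.7, 0.3, 6.1]
gripper_width: 0.0398
```

```bash
python3 d.py; python3 - <<'E'
from h import *
s=imaging.camera("side"); o=r.observe(); print(np.round(o["ft_force"],1),np.round(o["moment"],2),np.round(o["position"],4))
E
```

```text
9.62 pos [0.4717 0.3095 0.187 ] yaw y 68.2 z [ 0.001 -0.    -1.   ] q [ 0.46  0.33  1.62 -0.    1.19 -0.73]
to cap, tool mm [  1.   -2.1 -23. ] F [-1.7  0.3  6.1] w 0.039846797483209455
[-1.2 -0.8  6.2] [-0.01  0.13 -0.04] [0.4717 0.3095 0.187 ]
```

>>> {"op": "play_rows", "data": {"targets": [[0, 0, 0.5, 0, 0, 0], [0, 0, 1, 0, 0, 0], [0, 0, 1.5, 0, 0, 0], [0, 0, 2, 0, 0, 0], [0, 0, 2.5, 0, 0, 0], [0, 0, 3, 0, 0, 0], [0, 0, 3, 0, 0, 0], [0, 0, 3, 0, 0, 0]]}}

```text
time: 10.33
position: [0.4717, 0.3096, 0.1848]
tcp_rot: [0.593, 3.084, 0.0]
ft_force: [-2.8, -0.8, 11.3]
gripper_width: 0.0398
```

>>> {"op": "play_rows", "data": {"targets": [[0, 0, 0.5, 0, 0, 0], [0, 0, 1, 0, 0, 0], [0, 0, 1.5, 0, 0, 0], [0, 0, 2, 0, 0, 0], [0, 0, 2, 0, 0, 0], [0, 0, 2, 0, 0, 0], [0, 0, 2, 0, 0, 0], [0, 0, 2, 0, 0, 0]]}}

```text
time: 11.0
position: [0.4718, 0.3096, 0.1846]
tcp_rot: [0.592, 3.083, 0.001]
ft_force: [-6.0, -3.1, 24.2]
gripper_width: 0.0398
```

```bash
cat > cap.py <<'E'
from h import *
D=[];F=[];M=[];Pz=[]
for i in range(4):
    c=imaging.camera("side"); D.append(c["depth"]); o=r.observe(); F.append(o["ft_force"]);M.append(o["moment"]);Pz.append(o["position"])
c["depth"]=np.median(D,0)
print("F",np.mean(F,0).round(2),"M",np.mean(M,0).round(3),"p",np.mean(Pz,0).round(4))
im=c["color"].astype(int); m=(im[...,2]>60)&(im[...,1]*2<im[...,2])&(im[...,0]*2<im[...,2])
P=np.array([w(c,(u,v)) for v,u in zip(*np.nonzero(m)) if 300<u<332 and 125<v<155])
P=P[P[:,2]>.19]; h,e=np.histogram(P[:,2],np.arange(.19,.256,.002)); print([(round(a,3),int(b)) for a,b in zip(e,h) if b])
t=P[P[:,2]>.228]; print("top z",np.median(t[:,2]).round(4),len(t)); A=np.c_[t[:,:2]-[.471,.309],np.ones(len(t))]; print("plane",np.linalg.lstsq(A,t[:,2],rcond=None)[0].round(3))
wm=(im.min(2)>90)
W=np.array([w(c,(u,v)) for v,u in zip(*np.nonzero(wm)) if 312<u<330 and 138<v<150]); W=W[(W[:,2]>.19)&(W[:,2]<.25)] if len(W) else W
print("mark",W.mean(0).round(4) if len(W) else None,"yaw",np.degrees(np.arctan2(*(W.mean(0)[[1,0]]-[.3095,.471]))).round(1) if len(W) else None)
E
python3 cap.py
```

```text
F [-6.41 -3.58 24.94] M [-0.473  1.024  0.002] p [0.4718 0.3096 0.1846]
[(np.float64(0.19), 5), (np.float64(0.192), 6), (np.float64(0.194), 5), (np.float64(0.196), 2), (np.float64(0.198), 3), (np.float64(0.2), 8), (np.float64(0.202), 5), (np.float64(0.204), 9), (np.float64(0.206), 38), (np.float64(0.208), 17), (np.float64(0.21), 1), (np.float64(0.212), 6), (np.float64(0.214), 1), (np.float64(0.216), 2), (np.float64(0.218), 4), (np.float64(0.22), 1), (np.float64(0.222), 4), (np.float64(0.224), 2), (np.float64(0.226), 4), (np.float64(0.228), 4), (np.float64(0.23), 2), (np.float64(0.232), 5), (np.float64(0.234), 44), (np.float64(0.236), 12), (np.float64(0.238), 1)]
top z 0.2352 68
plane [-0.092  0.045  0.235]
mark [0.4909 0.3161 0.2077] yaw 18.2
```

Depth shows the cap pressed only about 2.2 mm before a hard stop. Something in the hand/cap geometry blocks it at this height. I'll regrip about 7 mm higher on the knob and press by grip friction, so the tips keep clear.

>>> {"op": "play_rows", "data": {"targets": [[0, 0, -3, 0, 0, 0], [0, 0, -6, 0, 0, 0], [0, 0, -10, 0, 0, 0], [0, 0, -12, 0, 0, 0], [0, 0, -12, 0, 0, 0], [0, 0, -12, 0, 0, 0], [0, 0, -12, 0, 0, 0], [0, 0, -12, 0, 0, 0]]}}

```text
time: 11.87
position: [0.4711, 0.3095, 0.1931]
tcp_rot: [-0.593, -3.084, 0.001]
ft_force: [-0.0, 0.5, -0.0]
gripper_width: 0.0403
```

```bash
python3 cap.py
```

```text
F [-0.11  0.56  0.38] M [ 0.01   0.015 -0.012] p [0.4713 0.3096 0.1933]
[(np.float64(0.19), 5), (np.float64(0.192), 7), (np.float64(0.194), 2), (np.float64(0.196), 6), (np.float64(0.198), 4), (np.float64(0.2), 5), (np.float64(0.202), 4), (np.float64(0.204), 6), (np.float64(0.206), 12), (np.float64(0.208), 29), (np.float64(0.21), 32), (np.float64(0.212), 5), (np.float64(0.216), 4), (np.float64(0.218), 3), (np.float64(0.22), 1), (np.float64(0.222), 2), (np.float64(0.224), 3), (np.float64(0.226), 6), (np.float64(0.228), 1), (np.float64(0.23), 3), (np.float64(0.232), 4), (np.float64(0.234), 3), (np.float64(0.236), 28), (np.float64(0.238), 37), (np.float64(0.24), 2)]
top z 0.238 78
plane [-0.124  0.064  0.238]
mark [0.4923 0.3153 0.2116] yaw 15.2
```

>>> {"op": "play_rows", "data": {"targets": [[0, 0, 0, 0, 0, 0], [0, 0, 0, 0, 0, 0], [0, 0, 0, 0, 0, 0], [0, 0, 0, 0, 0, 0], [0, 0, 0, 0, 0, 0], [0, 0, 0, 0, 0, 0], [0, 0, 1, 0, 0, 0], [0, 0, 2, 0, 0, 0]], "hand": 28, "grip_force": 100}}

```text
time: 12.73
position: [0.4715, 0.3098, 0.1922]
tcp_rot: [0.593, 3.085, 0.001]
ft_force: [-3.5, 0.3, 8.4]
gripper_width: 0.0329
```

>>> {"op": "play_rows", "data": {"targets": [[0, 0, 0.5, 0, 0, 0], [0, 0, 1, 0, 0, 0], [0, 0, 1.5, 0, 0, 0], [0, 0, 2, 0, 0, 0], [0, 0, 2.5, 0, 0, 0], [0, 0, 3, 0, 0, 0], [0, 0, 3, 0, 0, 0], [0, 0, 3, 0, 0, 0]]}}

```text
time: 13.4
position: [0.4715, 0.3098, 0.1895]
tcp_rot: [0.593, 3.085, 0.001]
ft_force: [-2.9, -0.7, 9.8]
gripper_width: 0.0332
```

```bash
python3 cap.py
```

```text
F [-3.3  -0.19 10.07] M [-0.071  0.504  0.016] p [0.4715 0.3099 0.1895]
[(np.float64(0.19), 6), (np.float64(0.192), 7), (np.float64(0.194), 4), (np.float64(0.196), 2), (np.float64(0.198), 6), (np.float64(0.2), 6), (np.float64(0.202), 14), (np.float64(0.204), 28), (np.float64(0.206), 31), (np.float64(0.208), 2), (np.float64(0.21), 3), (np.float64(0.212), 4), (np.float64(0.214), 1), (np.float64(0.216), 2), (np.float64(0.218), 3), (np.float64(0.22), 4), (np.float64(0.224), 3), (np.float64(0.226), 5), (np.float64(0.228), 4), (np.float64(0.23), 4), (np.float64(0.232), 37), (np.float64(0.234), 22)]
top z 0.2334 67
plane [-0.081  0.022  0.234]
mark [0.4921 0.3159 0.2077] yaw 16.9
```

That works: the cap is now down about 4.5 mm at 10 N and moves freely. Pressing on to about 7.

>>> {"op": "play_rows", "data": {"targets": [[0, 0, 0.5, 0, 0, 0], [0, 0, 1, 0, 0, 0], [0, 0, 1.5, 0, 0, 0], [0, 0, 2, 0, 0, 0], [0, 0, 2.5, 0, 0, 0], [0, 0, 3, 0, 0, 0], [0, 0, 3, 0, 0, 0], [0, 0, 3, 0, 0, 0]]}}

```text
time: 14.27
position: [0.4715, 0.3099, 0.1868]
tcp_rot: [0.593, 3.085, 0.001]
ft_force: [-3.5, -0.7, 12.2]
gripper_width: 0.033
```

```bash
python3 cap.py
```

```text
F [-3.4   0.   11.96] M [-0.123  0.604  0.017] p [0.4715 0.3099 0.1868]
[(np.float64(0.19), 4), (np.float64(0.192), 7), (np.float64(0.194), 3), (np.float64(0.196), 6), (np.float64(0.198), 8), (np.float64(0.2), 14), (np.float64(0.202), 47), (np.float64(0.204), 11), (np.float64(0.206), 5), (np.float64(0.208), 2), (np.float64(0.21), 2), (np.float64(0.212), 3), (np.float64(0.214), 2), (np.float64(0.216), 2), (np.float64(0.218), 4), (np.float64(0.22), 3), (np.float64(0.222), 2), (np.float64(0.224), 4), (np.float64(0.226), 5), (np.float64(0.228), 13), (np.float64(0.23), 31), (np.float64(0.232), 15)]
top z 0.2311 59
plane [-0.012 -0.014  0.231]
mark [0.4925 0.3152 0.2041] yaw 15.0
```

Pressed about 6.7 mm at 12 N. Now turning slowly anticlockwise (negative about the downward tool z).

>>> {"op": "play_rows", "data": {"targets": [[0, 0, 0, 0, 0, -1], [0, 0, 0, 0, 0, -3], [0, 0, 0, 0, 0, -6], [0, 0, 0, 0, 0, -9], [0, 0, 0, 0, 0, -12], [0, 0, 0, 0, 0, -15], [0, 0, 0, 0, 0, -17], [0, 0, 0, 0, 0, -18]]}}

```text
time: 15.13
position: [0.4716, 0.3101, 0.1869]
tcp_rot: [0.1, 3.139, 0.002]
ft_force: [-4.2, 0.1, 11.0]
gripper_width: 0.0329
```

```bash
python3 cap.py|grep -v '^\['; python3 d.py|head -1
```

```text
F [-3.5   0.24 11.43] M [0.014 0.603 0.042] p [0.4716 0.3101 0.1868]
top z 0.2308 40
plane [-0.208 -0.281  0.233]
mark [0.4898 0.3236 0.2038] yaw 36.9
15.33 pos [0.4716 0.3101 0.1868] yaw y 86.3 z [ 0.001  0.001 -1.   ] q [ 0.46  0.33  1.62  0.    1.19 -1.05]
```

The cap turns with the hand: the mark has moved from 15–17° to 37°. Continuing.

>>> {"op": "play_rows", "data": {"targets": [[0, 0, 0, 0, 0, -3], [0, 0, 0, 0, 0, -6], [0, 0, 0, 0, 0, -9], [0, 0, 0, 0, 0, -12], [0, 0, 0, 0, 0, -15], [0, 0, 0, 0, 0, -18], [0, 0, 0, 0, 0, -21], [0, 0, 0, 0, 0, -24]]}}

```text
time: 16.0
position: [0.4716, 0.3104, 0.1869]
tcp_rot: [-0.556, 3.091, 0.002]
ft_force: [-3.6, 1.6, 11.4]
gripper_width: 0.0331
```

>>> {"op": "play_rows", "data": {"targets": [[0, 0, 0, 0, 0, -3], [0, 0, 0, 0, 0, -6], [0, 0, 0, 0, 0, -9], [0, 0, 0, 0, 0, -12], [0, 0, 0, 0, 0, -15], [0, 0, 0, 0, 0, -18], [0, 0, 0, 0, 0, -21], [0, 0, 0, 0, 0, -24]]}}

```text
time: 16.67
position: [0.4714, 0.3107, 0.1869]
tcp_rot: [-1.186, 2.908, 0.003]
ft_force: [-4.9, 2.0, 12.0]
gripper_width: 0.0335
```

>>> {"op": "play_rows", "data": {"targets": [[0, 0, 0, 0, 0, -2], [0, 0, 0, 0, 0, -4], [0, 0, 0, 0, 0, -5], [0, 0, 0, 0, 0, -5], [0, 0, 0, 0, 0, -5], [0, 0, 0, 0, 0, -5], [0, 0, 0, 0, 0, -5], [0, 0, 0, 0, 0, -5]]}}

```text
time: 17.33
position: [0.4714, 0.3107, 0.1869]
tcp_rot: [-1.308, 2.855, 0.002]
ft_force: [-4.2, 2.2, 11.9]
gripper_width: 0.0334
```

```bash
python3 cap.py|grep -v '^\['; python3 d.py|head -1; python3 - <<'E'
from h import *
c=imaging.camera("side")
im=cv2.resize(c["color"][105:165,285:355],None,fx=8,fy=8,interpolation=cv2.INTER_NEAREST)
cv2.imwrite("pics/g7.png",np.clip(im.astype(float)*1.8,0,255).astype(np.uint8))
E
```

```text
F [-4.69  1.84 12.23] M [0.342 0.763 0.05 ] p [0.4713 0.3107 0.1869]
top z 0.2319 12
plane [1.219 0.547 0.249]
mark None yaw None
17.53 pos [0.4713 0.3107 0.1869] yaw y 139.2 z [ 0.001  0.002 -1.   ] q [ 0.46  0.33  1.62  0.    1.19 -1.97]
```

View pics/g7.png

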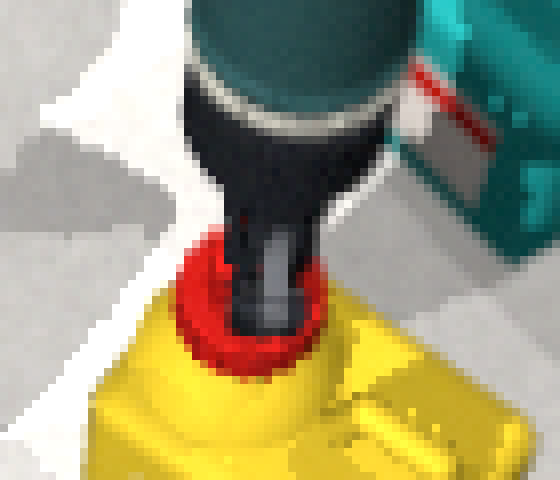

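The hand has turned 71° with the mark hidden, and the torque matches the cap's resistance. Letting go and lifting.

>>> {"op": "play_rows", "data": {"targets": [[0, 0, 0, 0, 0, 0], [0, 0, -1, 0, 0, 0], [0, 0, -4, 0, 0, 0], [0, 0, -8, 0, 0, 0], [0, 0, -14, 0, 0, 0], [0, 0, -22, 0, 0, 0], [0, 0, -32, 0, 0, 0], [0, 0, -44, 0, 0, 0]], "hand": 85}}

```text
time: 18.25
position: [0.4711, 0.3095, 0.2302]
tcp_rot: [1.308, -2.855, 0.0]
ft_force: [0.7, -0.6, 0.6]
gripper_width: 0.0851
```

>>> {"op": "play_rows", "data": {"targets": [[0, 0, -16, 0, 0, 0], [0, 0, -34, 0, 0, 0], [0, 0, -54, 0, 0, 0], [0, 0, -74, 0, 0, 0], [0, 0, -94, 0, 0, 0], [0, 0, -100, 0, 0, 0], [0, 0, -100, 0, 0, 0], [0, 0, -100, 0, 0, 0]]}}

```text
time: 18.92
position: [0.4712, 0.3096, 0.3294]
tcp_rot: [-1.309, 2.856, -0.0]
ft_force: [0.5, 0.1, -0.8]
gripper_width: 0.0848
```

```bash
python3 d.py; python3 - <<'E'
from h import *
c=imaging.camera("side"); im=c["color"].astype(int)
m=(im[...,2]>60)&(im[...,1]*2<im[...,2])&(im[...,0]*2<im[...,2])
P=np.array([w(c,(u,v)) for v,u in zip(*np.nonzero(m)) if 300<u<332 and 122<v<155]); P=P[P[:,2]>.19]
t=P[P[:,2]>.238]; print("top",np.median(t[:,2]),len(t),"flange",np.median(P[(P[:,2]>.205)&(P[:,2]<.228)][:,2]), t.mean(0))
W=[(u,v,*w(c,(u,v)).round(3)) for v in range(122,152) for u in range(300,335) if im[v,u].min()>75]; W=[x for x in W if .2<x[4]<.26]; print(W)
for x in W: print(np.degrees(np.arctan2(x[3]-.3095,x[2]-.471)).round())
a=c["color"][90:170,275:355]; b=c["color"][170:270,180:280]
cv2.imwrite("pics/g8.png",np.clip(np.hstack([cv2.resize(a,(400,400),interpolation=cv2.INTER_NEAREST),cv2.resize(b,(400,400))]).astype(float)*1.6,0,255).astype(np.uint8))
print([(np.round(q["position"]),np.round(w(c,q["position"],0),3)) for q in finder.landmark_of("mug","side")])
E
```

```text
18.92 pos [0.4712 0.3096 0.3294] yaw y 139.2 z [ 0. -0. -1.] q [ 0.46  0.22  1.41 -0.    1.51 -1.97]
to cap, tool mm [ 2.000e+00 -1.000e-01  1.194e+02] F [ 0.5  0.1 -0.8] w 0.08476782285434417
top 0.24541431536464775 102 flange 0.2171446646054278 [0.4714193  0.30749578 0.24507234]
[(314, 130, np.float64(0.451), np.float64(0.312), np.float64(0.242)), (315, 130, np.float64(0.453), np.float64(0.315), np.float64(0.242)), (312, 131, np.float64(0.441), np.float64(0.315), np.float64(0.217)), (313, 131, np.float64(0.452), np.float64(0.307), np.float64(0.243)), (309, 133, np.float64(0.44), np.float64(0.303), np.float64(0.216)), (323, 133, np.float64(0.467), np.float64(0.338), np.float64(0.216)), (324, 134, np.float64(0.472), np.float64(0.339), np.float64(0.217)), (307, 136, np.float64(0.444), np.float64(0.292), np.float64(0.214))]
173.0
163.0
170.0
-173.0
-168.0
98.0
88.0
-147.0
[(array([239., 215.]), array([ 0.462, -0.014,  0.   ]))]
```

View pics/g8.png

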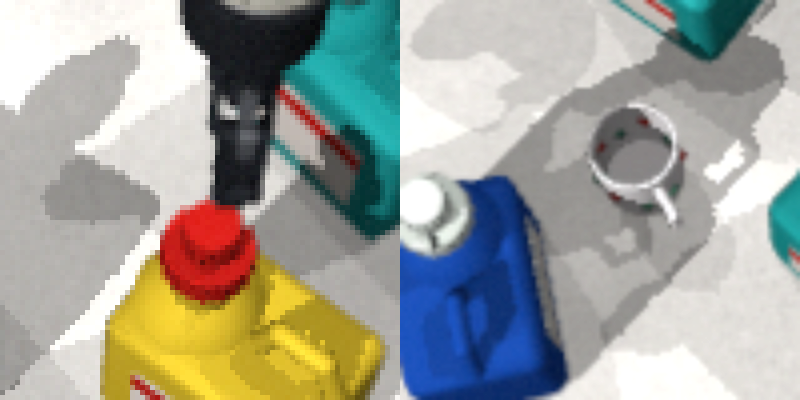

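The cap's flange is at about 0.217 and its top at 0.245, so it stands 7–8 mm above shut. The white mark is now at about 90° yaw. The mug is upright where it was, the blue jug's cap looks untouched, and the hand is clear with no force.

```bash
python3 -c "
from station import r
print(r.finish_job(), r.observe()['time'])"
```

```text
the job is handed in; nothing more can be done
the job is handed in; nothing more can be done
```

The yellow jug's red cap is open. I pressed it down about 6.7 mm (12 N), turned it 71° anticlockwise, let go and it sprang up. I handed the job in just after 18.9 s.

**Last checks**
- **Cap height:** the cap stands about 7–8 mm higher than when shut (flange 0.217 m, grip top 0.245 m).
- **Cap angle:** the white mark moved from about 16° to roughly 90° yaw. That second reading is rough, taken from two pixels at the flange's edge.
- **Mug:** it is upright. Its position reads within a few mm of before, though I compared it only roughly.
- **White cap:** it looks untouched, judged by eye only.
- **Hand:** it is clear of everything, and the force reads about zero.

**What disagreed**
- **Fingertip height:** the camera depth showed the fingertips about 40 mm higher than the reported TCP position implies. I approached by force and pictures instead.
- **First press:** it met a hard stop after about 2–3 mm of cap travel. The wrist force peaked at 46 N, below the 120 N limit, and I backed off. Images suggested the palm was not touching, but I never found what blocked it. I could not rule out the gripper's body having pressed on something, which has a 40 N limit.
- **Regrip:** gripping about 7 mm higher on the knob pressed freely with the expected spring force.

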